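# Put the charged battery pack into the banknote counter

## Robot

A 6-joint arm with a two-finger parallel gripper is mounted at the origin on the work surface. World frame = base frame: x ahead of the robot, y to its left, z up, the work surface at z = 0. Lengths are in m, angles in rad, forces in N, time in s.
With the tool pointing down it reaches from about 0.25 to 0.775 m from the base axis. Payload 4 kg.
Tool frame: the origin (TCP) lies midway between the tips of the shut fingers; the grasp point (between the pads) lies 19 mm behind it (grip_point_offset is the distance from the TCP to the grasp point, in m); z points along the fingers, y is the line along which they close (so a half turn about z gives the same grasp; the last joint's range is limited). The gripper opens to 94 mm and grips with 3 to 60 N. Pads are 16 mm wide; open, the fingers measure 119 mm over their backs; the gripper's body (75 mm by 177 mm) begins 78 mm behind the grasp point.
Start: joints at [1.029, 0.087, 1.371, -0, 1.684, -0.103], TCP at [0.234, 0.498, 0.206] pointing down, gripper open.
Joint ranges: [-3.1, 3.1], [-0.76, 2.03], [0.27, 2.55], [-1.08, 4.22], [0.17, 2.65], [-2.57, 2.57]. Speed limits (rad/s): [2.79, 2.79, 3.14, 3.14, 3.14, 3.14].

## Interface

Orientations are given as [roll, pitch, yaw] about the fixed x, y, z axes, in that order (R = Rz(yaw) Ry(pitch) Rx(roll)).
In Python, from bench import * gives the robot as it stands.
- The arm moves only by the tool carry_out, never from a script. Its argument "commands" is a list of rows, each a list of 6 numbers: the shift along the tool's x, y, z in m, then the turn, a rotation vector about the tool's x, y, z in rad. In form: [[tx, ty, tz, rx, ry, rz], ...]. A call has exactly 5 rows; each row is the pose to reach, as a shift and turn from the pose commanded when the call began, along the tool's axes at that moment; what a row does not reach only later rows make up. A row lasts 1/10 s, in which the tool goes at most 50 mm and 8.59 degrees, less where a joint would pass 70% of its speed; a pose out of reach is approached as far as the arm can. A call with a gripper value outside its range is refused whole. "jaw" is the opening, from 0 (shut) to 1 (fully open), set as the call begins (left out, the last holds). The fingers move at their own pace and stop on an object; the grip force is fixed at half the most. Time passes only in rows, so rows that repeat a pose let the fingers close, or fill a call up. It gives the time, the measured TCP pose, the force, the opening and the grip force at its end, in the units of the state.
- get_obs(): the state, without advancing time (a new reading comes with each control period).
- snapshot(name): name is "scene" or "top" or "wrist"; returns a dict with "img" (420x560x3 uint8, red, green, blue), "range_z" (420x560 float32, m along the optical axis (not along the pixel's ray), 0 where there is no reading), "fx", "fy", "cx", "cy" (pixels), "R" (3x3) and "t" (3): a world point X has camera coordinates R X + t. Camera axes: x right, y down, z forward; pixel columns grow to the right and rows downward; lengths in m; the calibration is good to about 2 mm. A picture is of the moment at which its call begins.
- close_job(): hands the job in; it is judged then, once.
The state is a dict: "time": time; "joint_positions": joint angles; "qvel": joint speeds; "joint_torque": joint torques, N m; "tool_pos": TCP position; "ee_rot": TCP orientation; "wrist_force": force on the tool from outside, world axes, zero at the start; "wrist_torque": the same for the moment, N m; "width": finger opening in m; "finger_force": force on a finger pad.
Only numpy, scipy, OpenCV 4.12 (cv2) and the standard library are available. Lean on these libraries where they do the work, as an engineer would, in place of code of your own. Each camera call takes 0.05 s, during which the arm holds its last target. There are 200 camera calls.

## Task

The banknote counter's battery is charged: take the flat black battery pack out of the desk charger and slide it, ribbed end outwards, into the battery bay in the counter's sloping top until it is fully home, then let go. Ease it in gently instead of letting it drop, and leave everything else on the desk where it is.

Things in the scene. Friction and masses are not known exactly. Their poses are not given: they have to be found in the camera images.
- pack: Battery pack: plain black flat slab, 20 mm thick (x), 70 wide (y), 125 long (z), about 0.3 kg, grip ribs near its upper end. Starts in the charger, leaning 25 degrees from vertical towards the charger's front, 90 mm standing out. Origin: centre of its lower end face; z along its length to the ribbed end, x normal to its broad faces. Either broad face may be to the front.
- charger: Grey desk charger, fixed: foot 115 x 130 x 24 mm with a slotted block on it leaning 25 degrees to the front, highest point about 80 mm. Its slot is 24 x 75 mm, 35 mm deep. Origin: centre of its underside; z up, front towards its -x.
- counter: Banknote counter, fixed: pale grey machine about 230 deep (x), 240 wide (y), 170 mm high, its top sloping down to the front (-x) at 35 degrees, with display and keys; the battery bay opens in the upper part of the slope. Origin: centre of its underside; z up.
- bay: Battery bay: slot in the counter's sloping top, 24 mm (x) by 75 mm (y), 75 mm deep, in a black collar 9 mm proud of the slope; the outer 5 mm flare by 5 mm all round. Origin: centre of the slot's floor; z points out of the slot, 35 degrees from vertical, leaning to the counter's front; mouth centre at z = 75 mm. A pack fully home has its origin here and stands 50 mm out.
- notes_behind: Bystander: two strapped banknote bundles in a block, 66 x 156 x 32 mm, behind the charger. Origin: centre of its underside.
- notes_near: Bystander: three strapped banknote bundles in a block, 66 x 156 x 48 mm, near the robot. Origin: centre of its underside.
- notes_side: Bystander: one strapped banknote bundle, 66 x 156 x 16 mm, at the left. Origin: centre of its underside.
- mug: Bystander: steel mug, 68 mm across, 85 mm high, handle at its +y, between counter and charger. Origin: centre of its underside.
- calculator: Bystander: desk calculator, 140 x 90 x 17 mm, lying flat at the back. Origin: centre of its underside.
- coin_tray: Bystander: wooden coin tray, 75 x 130 x 25 mm, near the robot. Origin: centre of its underside.
- stapler: Bystander: desk stapler, 130 x 36 x about 50 mm, at the right. Origin: centre of its underside.
There are look-alikes about, which are no part of the job. Leave any red or turquoise look-alike of the pack alone.

How it is judged:
On the way:
1. the pack is lifted clear of the charger (distance between pack and charger above 0.1 m), for 0.1 s.
At the end, for the whole second after the job is handed in: The pack is at rest in the counter's battery bay, ribbed end outwards: its lower end within 5 mm of the bay's floor and within 10 mm of the floor's centre, and its length within 0.12 rad (7 degrees) of the bay's axis (distance between pack and bay below 0.01 m and z of pack in the frame of bay below 0.005 m and angle between the z axis of pack and the z axis of bay, either way round below 0.12 rad and linear speed of pack below 0.02 m/s); the robot touches nothing.
It fails at once if the pack is dropped into the bay (faster than 0.5 m/s inside or at the mouth of the slot) (distance between pack and bay below 0.085 m and linear speed of pack above 0.5 m/s).
It fails at once if a bystander is pushed more than 30 mm from its place (distance of any of notes_behind, notes_near, notes_side, mug, calculator, coin_tray, stapler from where it was at the start of the episode above 0.03 m).
It also fails if it takes over 42 s, if anything falls off the work surface, if the arm or the gripper's body presses on something with over 40 N, if the wrist force passes 120 N, or if a joint passes its speed limit or range.

## Working session

There is one attempt and no reset: what is moved stays moved. The work goes in short steps, Python scripts to look and compute and a tool call to move; the robot and the scene stay as the last step left them, time stands still between calls to the robot, and variables do not carry over. Pictures are saved under pics/ and viewed, at most 10 in all, crops included, and the job is handed in when it is done.

Besides the shell and the picture viewer there is one more tool, called as name(argument=value, ...) on one line, values as JSON. carry_out: Moves the arm, as the interface text tells. Its arguments: {"type":"object","properties":{"commands":{"type":"array","items":{"type":"array","items":{"type":"number"}}},"jaw":{"type":"number"}},"required":["commands"]}

```bash
mkdir -p pics; ls; python3 - <<'E'
from bench import *
import cv2,numpy as np
for n in ("scene","top"):
    s=snapshot(n); cv2.imwrite(f"pics/{n}0.png",s["img"][:,:,::-1]); np.savez(f"{n}0.npz",**s)
    print(n,s["fx"],s["cx"],s["cy"],s["R"].round(3).tolist(),s["t"])
print(get_obs())
E
```

```text
pics
scene 382.7696163955604 281.6450413201341 201.6554578290669 [[0.849, 0.528, 0.011], [0.441, -0.697, -0.565], [-0.29, 0.485, -0.825]] [-0.46591785 -0.1771043   1.30359606]
top 490.069236334475 282.5315617392157 209.8063230157646 [[-0.004, -1.0, 0.001], [-0.996, 0.004, -0.089], [0.089, -0.001, -0.996]] [0.01201186 0.54163761 1.67913834]
{'time': 0.1, 'joint_positions': array([ 1.02889685e+00,  8.78766722e-02,  1.37209648e+00, -6.02114274e-05,
        1.68359953e+00, -1.03089338e-01]), 'qvel': array([ 0.00037711, -0.00096511, -0.00142426,  0.00262072,  0.00142376,
        0.00242081]), 'joint_torque': array([ 1.62883582e-03, -3.41250014e+01, -3.03302658e+01,  7.18987221e-02,
        3.04097822e-02, -9.94860693e-05]), 'tool_pos': array([0.23343478, 0.49745543, 0.20442701]), 'ee_rot': array([-3.13961697e+00, -1.44234460e-04,  2.70277566e+00]), 'wrist_force': array([ 0.5217878 , -0.13573145, -0.18720822]), 'wrist_torque': array([-0.0211945 , -0.02384013, -0.03625443]), 'finger_force': 0.0, 'width': 0.09413466857575029}
```

View pics/scene0.png

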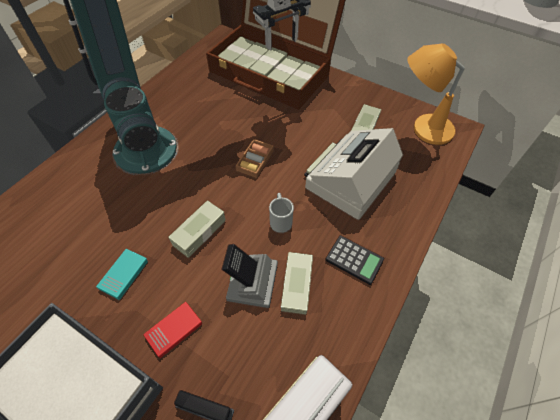

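View pics/top0.png

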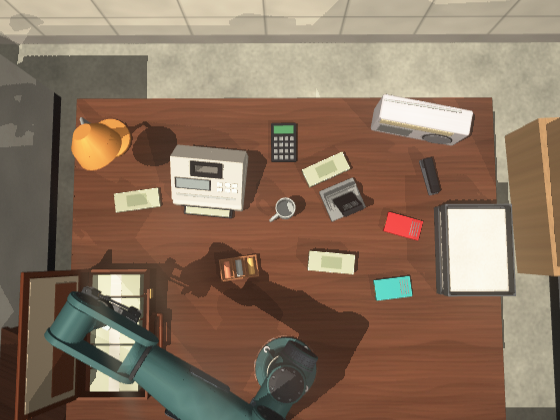

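```bash
cat > h.py <<'E'
import numpy as np,cv2
def load(n): return dict(np.load(n+".npz"))
def cloud(s):
    z=s["range_z"]; v,u=np.mgrid[:z.shape[0],:z.shape[1]]
    P=np.stack([(u-s["cx"])/s["fx"]*z,(v-s["cy"])/s["fy"]*z,z],-1)
    W=(P-s["t"])@s["R"]; W[z<=0]=np.nan; return W
def plane(P,tol=.003,it=400):
    P=P[np.isfinite(P).all(1)]; r=np.random.default_rng(0); best=None
    for _ in range(it):
        a,b,c=P[r.choice(len(P),3,False)]; n=np.cross(b-a,c-a); l=np.linalg.norm(n)
        if l<1e-9: continue
        m=abs((P-a)@(n/l))<tol
        if best is None or m.sum()>best.sum(): best=m
    Q=P[best]; c=Q.mean(0); n=np.linalg.svd(Q-c)[2][2]; n*=np.sign(n[2]); return n,c,Q
E
python3 - <<'E'
from h import *
np.set_printoptions(precision=4,suppress=True)
a=load("top0");b=load("scene0")
def crop(s,r,k): 
    return cv2.resize(s["img"][r[1]:r[3],r[0]:r[2],::-1],(400,300),interpolation=cv2.INTER_CUBIC)
im=np.vstack([np.hstack([crop(a,(305,170,385,230),5),crop(a,(160,140,260,215),4)]),np.hstack([crop(b,(210,235,290,295),5),crop(b,(300,115,420,205),4)])])
cv2.imwrite("pics/crops.png",im)
for n,s,rc,rp in(("top",a,(165,145,250,210),(325,185,370,222)),("scene",b,(300,120,405,215),(220,240,280,310))):
    W=cloud(s)
    w=W[rc[1]:rc[3],rc[0]:rc[2]].reshape(-1,3); w=w[(w[:,2]>.05)&(w[:,2]<.2)]
    nn,c,Q=plane(w); print(n,"counter",nn,c,len(Q),"tilt",np.degrees(np.arccos(nn[2])),"yaw",np.degrees(np.arctan2(-nn[1],-nn[0])),"zmax",w[:,2].max())
    sl=(slice(rp[1],rp[3]),slice(rp[0],rp[2]))
    w=W[sl].reshape(-1,3); g=s["img"][sl].reshape(-1,3).max(1)
    k=(g<60)&(w[:,2]>.06); p=w[k]; print("pack px",k.sum(),p.min(0),p.max(0))
    for i in range(2):
        nn,c,Q=plane(p); print("  pl",nn,c,len(Q),"tilt",np.degrees(np.arccos(nn[2])),"yaw",np.degrees(np.arctan2(-nn[1],-nn[0])))
        p=p[abs((p-c)@nn)>.004]
        if len(p)<20:break
E
```

```text
top counter [-0.5804  0.0568  0.8123] [0.6269 0.2626 0.1175] 1638 tilt 35.675461948718215 yaw -5.584962552827193 zmax 0.17920702700468744
pack px 254 [ 0.5179 -0.2459  0.0603] [ 0.598  -0.1652  0.1477]
  pl [0.7718 0.3122 0.554 ] [ 0.564  -0.2032  0.0959] 211 tilt 56.359626122818256 yaw -157.97252482989856
  pl [-0.2553  0.9638  0.0774] [ 0.5374 -0.1789  0.105 ] 15 tilt 85.56064069480682 yaw -75.16471614174196
scene counter [ 0.8127 -0.0822  0.5769] [0.7186 0.2446 0.1286] 1654 tilt 54.7664042704202 yaw 174.22550906698217 zmax 0.1711126138424431
pack px 808 [ 0.5119 -0.2552  0.0602] [ 0.5987 -0.1671  0.145 ]
  pl [0.7696 0.3138 0.5561] [ 0.5612 -0.2105  0.102 ] 632 tilt 56.21220234852461 yaw -157.81484087160075
  pl [-0.576  -0.242   0.7808] [ 0.5288 -0.2252  0.1372] 88 tilt 38.666876922156376 yaw 22.789284344008202
```

View pics/crops.png

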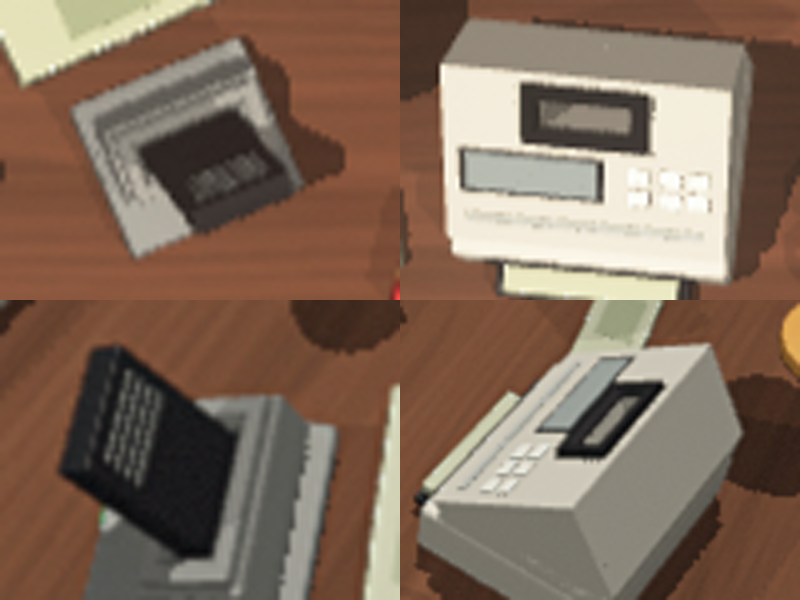

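```bash
cat > fit.py <<'E'
from h import *
from scipy.optimize import least_squares
from scipy.spatial.transform import Rotation as Ro
np.set_printoptions(precision=4,suppress=True)
def sdbox(q,c,h):
    d=abs(q-c)-h; return np.linalg.norm(np.maximum(d,0),axis=1)+np.minimum(d.max(1),0)
def fitbox(P,x0,c=(0,0,.0625),h=(.01,.035,.0625)):
    f=lambda x: sdbox((P-x[:3])@Ro.from_euler('ZYX',x[3:]).as_matrix(),np.array(c),np.array(h))
    return least_squares(f,x0,loss='soft_l1',f_scale=.003,x_scale=[.01]*3+[.1]*3)
E
python3 - <<'E'
from fit import *
a=load("top0");b=load("scene0"); A=[];
for s,rp in((a,(325,185,370,222)),(b,(220,240,280,310))):
    sl=(slice(rp[1],rp[3]),slice(rp[0],rp[2])); w=cloud(s)[sl].reshape(-1,3); g=s["img"][sl].reshape(-1,3).max(1)
    p=w[(g<60)&(w[:,2]>.085)]; A.append(p)
for P in A+[np.vstack(A)]:
    for z0 in (.4,.55):
        r=fitbox(P,[.58,-.2,.04,.38,-z0,0]); Rm=Ro.from_euler('ZYX',r.x[3:]).as_matrix()
        print("pack",r.x[:3],np.degrees(r.x[3:]),"cost",r.cost*1e6,len(P),"zax",Rm[:,2],"top",r.x[:3]+Rm[:,2]*.125)
# counter
for n,s,rc in(("top",a,(165,145,250,210)),("scene",b,(300,120,405,215))):
    W=cloud(s)[rc[1]:rc[3],rc[0]:rc[2]]; g=s["img"][rc[1]:rc[3],rc[0]:rc[2]].max(2)
    w=W.reshape(-1,3); q=(w[:,2]>.05)&(w[:,2]<.2); 
    N0=np.array([-.571,.055,.819]); m=q&(g.ravel()>150)
    nn,c,Q=plane(w[m]); print(n,"slope",nn,c,len(Q),np.degrees(np.arccos(nn@N0)))
    d=(w-c)@nn; col=q&(g.ravel()<70)&(d>.004)&(d<.014)
    Q=w[col]; ey=np.cross(nn,[1,0,0]); ey/=np.linalg.norm(ey); ex=np.cross(ey,nn)
    uv=np.c_[(Q-c)@ex,(Q-c)@ey].astype(np.float32); k=abs(uv-np.median(uv,0)).max(1)<.07; r=cv2.minAreaRect(uv[k]); 
    ctr=c+ex*r[0][0]+ey*r[0][1]+nn*np.median(d[col]); print(" collar",col.sum(),k.sum(),r,"ctr",ctr,"h",np.median(d[col]),"floor",ctr-.075*nn, "yaw of ex",np.degrees(np.arctan2(ex[1],ex[0])))
E
```

```text
pack [ 0.5691 -0.2004  0.0267] [ 23.1447 -12.514    1.7525] cost 640.421077400706 162 zax [-0.1871 -0.1132  0.9758] top [ 0.5457 -0.2145  0.1487]
pack [ 0.5817 -0.1962  0.0506] [ 20.9149 -33.8552   2.1789] cost 231.60564301952547 162 zax [-0.5064 -0.2342  0.8298] top [ 0.5184 -0.2255  0.1543]
pack [ 0.5911 -0.1946  0.0333] [ 22.6712 -33.4294  -0.2771] cost 313.87272421821314 587 zax [-0.5102 -0.2079  0.8346] top [ 0.5273 -0.2206  0.1376]
pack [ 0.5911 -0.1946  0.0333] [ 22.6712 -33.4294  -0.2771] cost 313.87272421949376 587 zax [-0.5102 -0.2079  0.8346] top [ 0.5273 -0.2206  0.1376]
pack [ 0.5915 -0.1943  0.0336] [ 22.1019 -33.6148   0.1069] cost 615.9381325957156 749 zax [-0.5122 -0.21    0.8328] top [ 0.5274 -0.2205  0.1377]
pack [ 0.5633 -0.2063  0.0802] [ 22.1669 -34.2485  -0.8868] cost 1677.4991172454572 749 zax [-0.527  -0.198   0.8265] top [ 0.4974 -0.2311  0.1836]
top slope [-0.5668  0.0524  0.8222] [0.6247 0.2593 0.1165] 1539 0.8247822061199621
 collar 217 217 ((0.05228200554847717, -0.004395272582769394), (0.09873123466968536, 0.05298243835568428), 83.3053207397461) ctr [0.6629 0.2572 0.1535] h 0.008594252441293516 floor [0.7055 0.2533 0.0918] yaw of ex 2.506397655470836
scene slope [-0.5679  0.0565  0.8211] [0.6253 0.2491 0.1203] 1458 0.7878323376933207
 collar 227 227 ((0.04948475956916809, 0.0029257386922836304), (0.09990690648555756, 0.05621030181646347), 84.65096282958984) ctr [0.6616 0.2544 0.1546] h 0.007835275129426071 floor [0.7042 0.2501 0.093 ] yaw of ex 2.71062197208232
```

```bash
cat > mv.py <<'E'
from bench import *
from fit import *
def axes(z,x):
    z=np.array(z,float);z/=np.linalg.norm(z); x=np.array(x)-np.dot(x,z)*z; x/=np.linalg.norm(x); return x,np.cross(z,x),z
def toolR(zax,px): # tool z=-pack z, tool y=pack x
    x,y,z=axes(zax,px); tz=-z;ty=x; return np.c_[np.cross(ty,tz),ty,tz]
def go(pos,R):
    o=get_obs(); R0=Ro.from_euler('xyz',o["ee_rot"]).as_matrix()
    print("t",o["time"],"pos",o["tool_pos"],"target",np.array(pos),"| cmd",R0.T@(np.array(pos)-o["tool_pos"]),Ro.from_matrix(R0.T@R).as_rotvec())
PZ=np.array([-.5122,-.21,.8328]); PT=np.array([.5274,-.2205,.1377]); PX=[np.cos(.386),np.sin(.386),0]
E
python3 - <<'E'
from mv import *
R=toolR(PZ,PX); g=PT-.02*PZ
go(g-.019*PZ+.12*PZ,R)
E
```

```text
t 0.1 pos [0.2334 0.4975 0.2044] target [ 0.4859 -0.2375  0.2052] | cmd [-0.5408 -0.5581  0.0003] [-0.5616 -0.2162  0.7249]
```

carry_out(commands=[[-0.54,-0.56,-0.1,-0.56,-0.22,0.72],[-0.54,-0.56,-0.1,-0.56,-0.22,0.72],[-0.54,-0.56,-0.1,-0.56,-0.22,0.72],[-0.54,-0.56,-0.1,-0.56,-0.22,0.72],[-0.54,-0.56,-0.1,-0.56,-0.22,0.72]], jaw=1)

```text
time: 0.6
tool_pos: [0.3136, 0.2616, 0.2374]
ee_rot: [2.665, 0.037, 2.104]
wrist_force: [1.4, 0.9, 0.2]
width: 0.0936
finger_force: 0.0
```

```bash
python3 - <<'E'
from mv import *
R=toolR(PZ,PX); g=PT-.02*PZ
go(g-.019*PZ+.12*PZ,R); print(get_obs()["joint_positions"])
E
```

```text
t 0.6 pos [0.3136 0.2616 0.2374] target [ 0.4859 -0.2375  0.2052] | cmd [-0.5158 -0.1171 -0.0027] [-0.1071 -0.041   0.1466]
[ 0.618  -0.6206  1.9321 -0.0734  1.3575  0.0742]
```

carry_out(commands=[[-0.25,-0.06,-0.02,-0.1,-0.04,0.14],[-0.25,-0.06,-0.02,-0.1,-0.04,0.14],[-0.52,-0.12,-0.02,-0.1,-0.04,0.14],[-0.52,-0.12,-0.02,-0.1,-0.04,0.14],[-0.52,-0.12,-0.02,-0.1,-0.04,0.14]])

```text
time: 1.1
tool_pos: [0.3922, 0.0606, 0.2322]
ee_rot: [2.566, 0.002, 1.967]
wrist_force: [1.1, -0.4, -0.6]
width: 0.0938
finger_force: 0.0
```

carry_out(commands=[[-0.28,-0.06,0,0,0,0],[-0.28,-0.06,0,0,0,0],[-0.28,-0.06,0,0,0,0],[-0.28,-0.06,0,0,0,0],[-0.28,-0.06,0,0,0,0]])

```text
time: 1.6
tool_pos: [0.4455, -0.1832, 0.2036]
ee_rot: [2.567, 0.001, 1.964]
wrist_force: [0.9, -0.4, 0.6]
width: 0.0939
finger_force: 0.0
```

```bash
python3 - <<'E'
from mv import *
R=toolR(PZ,PX); g=PT-.02*PZ
go(g-.019*PZ+.12*PZ,R); print(get_obs()["joint_positions"])
s=snapshot("wrist"); np.savez("w1.npz",**s); cv2.imwrite("pics/w1.png",s["img"][:,:,::-1])
E
```

```text
t 1.6 pos [ 0.4455 -0.1832  0.2036] target [ 0.4859 -0.2375  0.2052] | cmd [-0.0656  0.0147  0.0077] [-0.0123 -0.0016  0.0076]
[-0.9127 -0.3071  1.8419  0.5557  1.458  -1.3281]
```

View pics/w1.png

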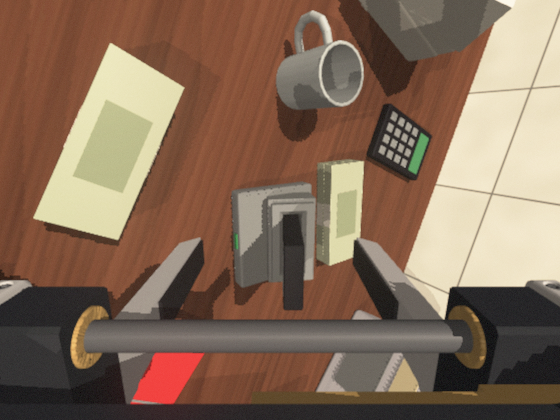

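The wrist view shows the pack nearly end-on at about (292, 262), between the open fingers, with the charger around it. I'll refine the pack fit from here.

```bash
python3 - <<'E'
from mv import *
s=load("w1"); W=cloud(s); sl=(slice(205,315),slice(275,310)); w=W[sl].reshape(-1,3); g=s["img"][sl].reshape(-1,3).max(1)
k=(g<60)&(w[:,2]>.07)&(w[:,2]<.16); P=w[k]; print(len(P),P.min(0),P.max(0))
b=load("scene0"); a=cloud(b)[240:310,220:280].reshape(-1,3); gb=b["img"][240:310,220:280].reshape(-1,3).max(1); A=a[(gb<60)&(a[:,2]>.085)]
for Q in (P,np.vstack([P,A])):
    r=fitbox(Q,[.5915,-.1943,.0336,.386,-.58,0]); Rm=Ro.from_euler('ZYX',r.x[3:]).as_matrix()
    print(np.degrees(r.x[3:]),"cost",r.cost*1e6,len(Q),"zax",Rm[:,2],"top",r.x[:3]+Rm[:,2]*.125)
n,c,_=plane(P[P[:,2]>.118]); print("end plane",n,c,len(_))
E
```

```text
1656 [ 0.5074 -0.2563  0.0701] [ 0.5629 -0.1698  0.1423]
[ 22.9541 -32.9806  -0.1764] cost 248.49872866386818 1656 zax [-0.5024 -0.2095  0.8389] top [ 0.5279 -0.2225  0.1372]
[ 22.7759 -33.5071  -0.1078] cost 659.9565792912788 2243 zax [-0.5097 -0.212   0.8338] top [ 0.528  -0.2222  0.1373]
end plane [-0.5192 -0.2058  0.8295] [ 0.5265 -0.2213  0.1365] 1220
```

```bash
sed -i 's/^PZ=.*/PZ=np.array([-.508,-.2105,.836]); PT=np.array([.528,-.2222,.1373]); PX=[np.cos(.399),np.sin(.399),0]/' mv.py; python3 - <<'E'
from mv import *
R=toolR(PZ,PX); g=PT-.02*PZ
go(g-.019*PZ+.10*PZ,R)
E
```

```text
t 1.65 pos [ 0.4466 -0.1899  0.1999] target [ 0.497  -0.235   0.1883] | cmd [-0.0608  0.0188  0.0258] [-0.0115  0.0029 -0.0133]
```

carry_out(commands=[[-0.03,0.02,0,-0.012,0.003,-0.013],[-0.06,0.02,0.01,-0.012,0.003,-0.013],[-0.06,0.02,0.02,-0.012,0.003,-0.013],[-0.06,0.02,0.025,-0.012,0.003,-0.013],[-0.06,0.02,0.025,-0.012,0.003,-0.013]])

```text
time: 2.15
tool_pos: [0.4964, -0.2227, 0.1927]
ee_rot: [2.556, 0.003, 1.98]
wrist_force: [0.7, -0.3, -0.1]
width: 0.0938
finger_force: 0.0
```

```bash
python3 - <<'E'
from mv import *
R=toolR(PZ,PX); g=PT-.02*PZ
go(g-.019*PZ,R); print(get_obs()["joint_positions"])
E
```

```text
t 2.15 pos [ 0.4964 -0.2227  0.1927] target [ 0.5478 -0.214   0.1047] | cmd [-0.0122 -0.0065  0.1014] [ 0.0035 -0.0065  0.0078]
[-0.8839 -0.1438  1.7371  0.5688  1.3973 -1.3512]
```

carry_out(commands=[[-0.012,-0.006,0.0,0.003,-0.006,0.008],[-0.012,-0.006,0.02,0.003,-0.006,0.008],[-0.012,-0.006,0.04,0.003,-0.006,0.008],[-0.012,-0.006,0.04,0.003,-0.006,0.008],[-0.012,-0.006,0.04,0.003,-0.006,0.008]])

```text
time: 2.65
tool_pos: [0.5174, -0.2288, 0.1581]
ee_rot: [2.558, 0.007, 1.969]
wrist_force: [-0.3, 1.3, 0.4]
width: 0.0942
finger_force: 0.0
```

```bash
python3 - <<'E'
from mv import *
R=toolR(PZ,PX); g=PT-.02*PZ
go(g-.019*PZ,R)
s=snapshot("wrist"); np.savez("w2.npz",**s); cv2.imwrite("pics/w2.png",s["img"][:,:,::-1])
E
```

```text
t 2.65 pos [ 0.5174 -0.2288  0.1581] target [ 0.5478 -0.214   0.1047] | cmd [ 0.0023 -0.0012  0.0632] [0.0015 0.0029 0.0007]
```

View pics/w2.png

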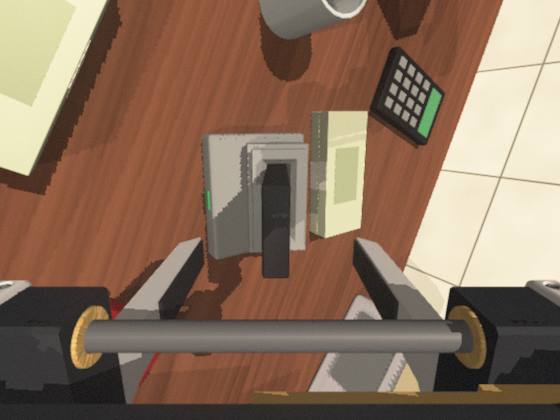

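The pack's end is centred between the finger tips: the pack is at about column 276, the tips at 203 and 355. I'll advance and close.

carry_out(commands=[[0.002,-0.002,0.02,0,0.003,0],[0.002,-0.002,0.04,0,0.003,0],[0.002,-0.002,0.055,0,0.003,0],[0.002,-0.002,0.063,0,0.003,0],[0.002,-0.002,0.063,0,0.003,0]])

```text
time: 3.2
tool_pos: [0.5474, -0.2144, 0.1039]
ee_rot: [2.559, 0.004, 1.971]
wrist_force: [0.9, 0.2, 0.2]
width: 0.0942
finger_force: 0.0
```

carry_out(commands=[[0,0,0,0,0,0],[0,0,0,0,0,0],[0,0,0,0,0,0],[0,0,0,0,0,0],[0,0,0,0,0,0]], jaw=0)

```text
time: 3.7
tool_pos: [0.5475, -0.2147, 0.1042]
ee_rot: [2.558, 0.004, 1.97]
wrist_force: [0.4, 0.6, -0.1]
width: 0.0572
finger_force: 0.0
```

```bash
python3 - <<'E'
from mv import *
R=toolR(PZ,PX); g=PT-.02*PZ
go(g-.019*PZ,R); o=get_obs(); print(o["width"],o["finger_force"],o["wrist_force"],o["joint_positions"])
E
```

```text
t 3.7 pos [ 0.5475 -0.2147  0.1042] target [ 0.5478 -0.214   0.1047] | cmd [ 0.0005  0.0008 -0.0001] [0.0017 0.0001 0.0003]
0.05717668763622112 0.0 [ 0.4401  0.6468 -0.1366] [-0.7849 -0.0042  1.7895  0.5837  1.1768 -1.3656]
```

carry_out(commands=[[0,0,0,0,0,0],[0,0,0,0,0,0],[0,0,0,0,0,0],[0,0,0,0,0,0],[0,0,0,0,0,0]], jaw=0)

```text
time: 4.2
tool_pos: [0.5475, -0.2144, 0.1039]
ee_rot: [2.558, 0.004, 1.97]
wrist_force: [0.6, 0.1, -0.5]
width: 0.0199
finger_force: 30.0
```

carry_out(commands=[[0,0,0,0,0,0],[0,0,0,0,0,0],[0,0,-0.003,0,0,0],[0,0,-0.006,0,0,0],[0,0,-0.01,0,0,0]], jaw=0)

```text
time: 4.7
tool_pos: [0.5423, -0.2162, 0.1122]
ee_rot: [2.558, 0.003, 1.971]
wrist_force: [2.7, 1.3, -2.2]
width: 0.0199
finger_force: 30.0
```

carry_out(commands=[[0,0,-0.015,0,0,0],[0,0,-0.03,0,0,0],[0,0,-0.05,0,0,0],[0,0,-0.07,0,0,0],[0,0,-0.1,0,0,0]])

```text
time: 5.2
tool_pos: [0.4894, -0.2372, 0.194]
ee_rot: [2.563, 0.0, 1.971]
wrist_force: [0.2, -1.2, -2.9]
width: 0.0195
finger_force: 30.0
```

```bash
cat >> mv.py <<'E'
BZ=np.array([-.568,.0545,.822]); BM=np.array([.662,.2558,.1541]); BX=[np.cos(-.096),np.sin(-.096),0]
def packtool(org,zax,px,zg=.105): # tcp pose for the pack origin
    z=np.array(zax)/np.linalg.norm(zax); return org+(zg-.019)*z,toolR(zax,px)
E
python3 - <<'E'
from mv import *
p,R=packtool(BM+.10*BZ,BZ,BX)
go(p,R); print(get_obs()["joint_positions"],get_obs()["wrist_force"])
E
```

```text
t 5.2 pos [ 0.4894 -0.2372  0.194 ] target [0.5564 0.2659 0.3069] | cmd [0.4373 0.2776 0.0464] [-0.0272 -0.2769  0.4118]
[-0.9128 -0.1337  1.7234  0.5652  1.4147 -1.364 ] [ 0.16   -1.1807 -2.8655]
```

carry_out(commands=[[0,0.02,-0.04,0,0,0],[0.0,0.04,-0.07,0,0,0],[0.03,0.065,-0.1,0,0,0],[0.07,0.08,-0.12,0,0,0],[0.11,0.1,-0.12,0,0,0]])

```text
time: 5.7
tool_pos: [0.4632, -0.1299, 0.3534]
ee_rot: [2.559, 0.008, 1.966]
wrist_force: [0.8, 0.6, -2.1]
width: 0.0198
finger_force: 30.0
```

```bash
python3 - <<'E'
from mv import *
p,R=packtool(BM+.10*BZ,BZ,BX)
go(p,R); print(get_obs()["joint_positions"],get_obs()["wrist_force"])
E
```

```text
t 5.7 pos [ 0.4632 -0.1299  0.3534] target [0.5564 0.2659 0.3069] | cmd [0.3297 0.1751 0.1677] [-0.0218 -0.2684  0.4119]
[-0.7808 -0.3653  1.5912  0.5314  1.6481 -1.0639] [ 0.7754  0.5672 -2.1352]
```

carry_out(commands=[[0.03,0.017,0.01,0,-0.03,0.05],[0.07,0.037,0.03,0,-0.07,0.1],[0.11,0.058,0.05,0,-0.1,0.15],[0.14,0.075,0.06,0,-0.13,0.2],[0.17,0.09,0.07,-0.01,-0.15,0.23]])

```text
time: 6.2
tool_pos: [0.5019, 0.073, 0.3404]
ee_rot: [2.549, 0.002, 1.694]
wrist_force: [0.4, -0.3, -2.7]
width: 0.0196
finger_force: 30.0
```

```bash
python3 - <<'E'
from mv import *
p,R=packtool(BM+.10*BZ,BZ,BX)
go(p,R); print(get_obs()["joint_positions"])
E
```

```text
t 6.2 pos [0.5019 0.073  0.3404] target [0.5564 0.2659 0.3069] | cmd [0.1848 0.0461 0.0709] [-0.0138 -0.122   0.1825]
[-0.0232 -0.4567  1.6797  0.0824  1.3314 -0.1426]
```

carry_out(commands=[[0.03,0.01,0.01,0,-0.03,0.05],[0.07,0.02,0.02,-0.01,-0.07,0.1],[0.11,0.03,0.03,-0.01,-0.1,0.15],[0.15,0.04,0.04,-0.01,-0.12,0.18],[0.17,0.045,0.05,-0.014,-0.12,0.18]])

```text
time: 6.7
tool_pos: [0.5458, 0.252, 0.3231]
ee_rot: [2.536, -0.001, 1.482]
wrist_force: [0.7, -0.7, -2.8]
width: 0.02
finger_force: 30.0
```

```bash
python3 - <<'E'
from mv import *
p,R=packtool(BM+.10*BZ,BZ,BX)
go(p,R)
for n in("wrist","scene","top"):
    s=snapshot(n); np.savez(n+"3.npz",**s)
    if n=="wrist":cv2.imwrite("pics/w3.png",s["img"][:,:,::-1])
go(p,R)
E
```

```text
t 6.7 pos [0.5458 0.252  0.3231] target [0.5564 0.2659 0.3069] | cmd [ 0.0148 -0.0015  0.0185] [-0.0016 -0.0049  0.006 ]
t 6.85 pos [0.5458 0.2491 0.3218] target [0.5564 0.2659 0.3069] | cmd [ 0.0178 -0.001   0.0173] [-0.0038 -0.0017  0.0061]
```

View pics/w3.png

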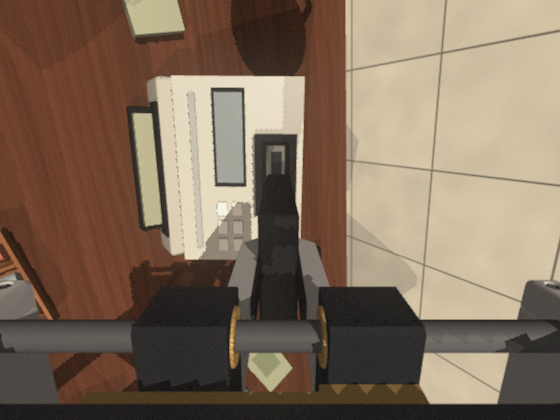

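```bash
python3 - <<'E'
from mv import *
o=get_obs(); R0=Ro.from_euler('xyz',o["ee_rot"]).as_matrix(); T=np.array(o["tool_pos"])
# pack axes in tool: z=-tz, x=ty, y=z×x
Rp=np.c_[R0[:,1],np.cross(-R0[:,2],R0[:,1]),-R0[:,2]]; org=T-.086*Rp[:,2]; e=Ro.from_matrix(Rp).as_euler('ZYX')
print("pred org",org,"zax",Rp[:,2])
A=[]
for n in("wrist","scene","top"):
    s=load(n+"3"); w=cloud(s).reshape(-1,3); q=(w-org)@Rp; g=s["img"].reshape(-1,3).max(1)
    k=(abs(q[:,0])<.022)&(abs(q[:,1])<.05)&(q[:,2]>-.02)&(q[:,2]<.078)&(g<75); P=w[k]; 
    if k.sum()>60:
        A.append(P); r=fitbox(P,np.r_[org,e]); M=Ro.from_euler('ZYX',r.x[3:]).as_matrix()
        print(n,k.sum(),"d org in pack frame",(r.x[:3]-org)@Rp,"rot",np.degrees(Ro.from_matrix(Rp.T@M).as_rotvec()),r.cost*1e6)
    else: print(n,k.sum())
if len(A)>1:
    r=fitbox(np.vstack(A),np.r_[org,e]); M=Ro.from_euler('ZYX',r.x[3:]).as_matrix()
    print("all d",(r.x[:3]-org)@Rp,"rot",np.degrees(Ro.from_matrix(Rp.T@M).as_rotvec()),r.cost*1e6)
s=load("wrist3"); w=cloud(s).reshape(-1,3); g=s["img"].reshape(-1,3).max(1)
q=(w-BM)@np.c_[axes(BZ,BX)]
m=(abs(q[:,0]+.03)<.16)&(abs(q[:,1])<.13)&(abs(q[:,2]+.009)<.015)&(g>120); n,c,Q=plane(w[m]); print("slope",n,len(Q),"BM height over",(BM-c)@n)
for nm in("wrist","scene","top"):
    s=load(nm+"3"); w=cloud(s).reshape(-1,3); q=(w-BM)@np.c_[axes(BZ,BX)]; g=s["img"].reshape(-1,3).max(1)
    k=(g<75)&(abs(q[:,2])<.006)&(abs(q[:,0])<.04)&(abs(q[:,1])<.07); Q=q[k]
    if k.sum()>20: print(nm,"collar",k.sum(),np.percentile(Q,[1,99],axis=0).tolist(),np.median(Q[:,2]),cv2.minAreaRect(Q[:,:2].astype(np.float32)))
E
```

```text
pred org [0.5944 0.2445 0.251 ] zax [-0.5647  0.0525  0.8236]
wrist 478 d org in pack frame [0.0009 0.0033 0.0019] rot [ 0.3661 -0.0327  0.1037] 7.119480680156274
scene 626 d org in pack frame [0.     0.007  0.0017] rot [ 0.2356 -0.0605  0.2783] 377.9669565045979
top 212 d org in pack frame [-0.0001  0.0057 -0.0026] rot [0.242  0.2851 0.3918] 187.18978238980935
all d [-0.      0.0042  0.0012] rot [0.7971 0.0463 0.0644] 1109.9816926516953
slope [-0.5704  0.0575  0.8193] 16374 BM height over 0.007817566662146247
wrist collar 1374 [[-0.02744804192938665, -0.045001542474029474, -0.004057408523947831], [0.022269517270630874, 0.0494954255207508, 0.0024534936126962056]] 0.00046430215666898214 ((-0.0025148969143629074, -0.0005526617169380188), (0.050435543060302734, 0.10019081830978394), 0.6426783204078674)
scene collar 277 [[-0.026819676605891473, -0.05060562178341855, -0.005594399733578234], [0.02598212112060312, 0.04842410130989685, 0.0034227087620716896]] 9.941585982813845e-05 ((-0.0008186902850866318, -0.0019718296825885773), (0.10421891510486603, 0.05465974286198616), 89.32981872558594)
top collar 259 [[-0.026533288228535512, -0.04779429297973409, -0.005663166177859106], [0.025532327969940503, 0.054048903247465516, 0.005479842502989355]] -0.0011060646564287132 ((-0.0003037210553884506, 0.003184303641319275), (0.05356185510754585, 0.10246088355779648), 0.035088200122117996)
```

```bash
cat >> mv.py <<'E'
BZ=np.array([-.5695,.0562,.8206]); BF=np.c_[axes(BZ,BX)]; OFF=np.array([-.0018,-.0042,0])
def bayto(h): # pack end h above mouth
    p,R=packtool(BM+BF@OFF+(h-.0012)*BF[:,2],BZ,BX); go(p,R); o=get_obs(); print(o["wrist_force"],o["joint_positions"])
E
python3 - <<'E'
from mv import *
bayto(.015)
E
```

```text
t 6.85 pos [0.5458 0.2491 0.3218] target [0.6033 0.2574 0.2349] | cmd [ 0.0136 -0.0027  0.1036] [-0.006  -0.0033  0.005 ]
[-1.1554 -0.0991 -2.5829] [ 0.5262 -0.1668  1.5089 -0.3479  1.3045  0.6224]
```

carry_out(commands=[[0.008,-0.003,0.03,-0.006,-0.003,0.005],[0.014,-0.003,0.06,-0.006,-0.003,0.005],[0.014,-0.003,0.085,-0.006,-0.003,0.005],[0.014,-0.003,0.1,-0.006,-0.003,0.005],[0.014,-0.003,0.104,-0.006,-0.003,0.005]])

```text
time: 7.35
tool_pos: [0.6045, 0.2551, 0.2351]
ee_rot: [2.531, 0.0, 1.471]
wrist_force: [-0.9, -0.6, -2.5]
width: 0.0198
finger_force: 30.0
```

```bash
python3 - <<'E'
from mv import *
bayto(.005)
s=snapshot("wrist"); np.savez("w4.npz",**s)
c=snapshot("scene"); np.savez("s4.npz",**c)
im=np.hstack([cv2.resize(s["img"][100:300,190:360],(425,500),interpolation=3),cv2.resize(c["img"][100:200,315:390],(375,500),interpolation=3)])
cv2.imwrite("pics/w4.png",im[:,:,::-1]); bayto(.005)
E
```

```text
t 7.35 pos [0.6045 0.2551 0.2351] target [0.609  0.2568 0.2267] | cmd [ 0.0022 -0.0012  0.0093] [ 0.0014  0.0012 -0.0042]
[-0.8501 -0.6374 -2.5441] [ 0.4816 -0.0395  1.5667 -0.3591  1.1122  0.6588]
t 7.45 pos [0.6048 0.2562 0.2377] target [0.609  0.2568 0.2267] | cmd [ 0.001  -0.0029  0.0113] [ 0.0047 -0.0012 -0.0045]
[ 0.689  -0.4819 -2.6956] [ 0.4829 -0.0409  1.5642 -0.3591  1.1123  0.6589]
```

View pics/w4.png

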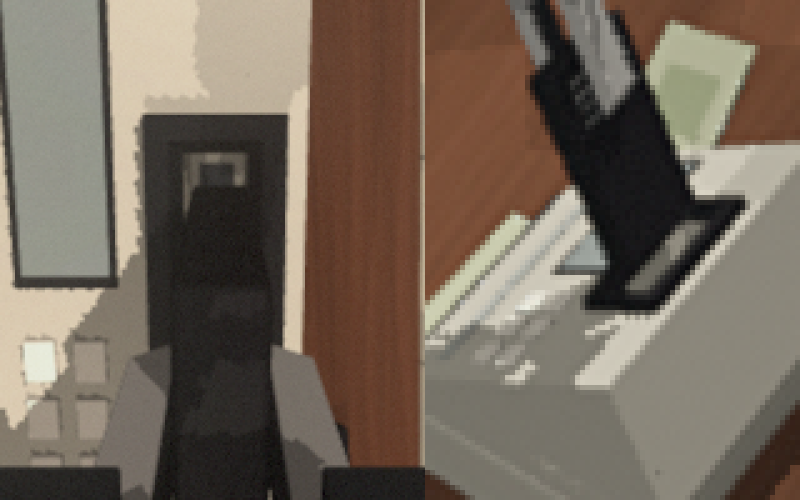

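The pack end sits just above the collar. In the wrist crop its end spans columns 190–250 against the slot at 183–250. I'll check this numerically before inserting.

```bash
python3 - <<'E'
from mv import *
o=get_obs(); R0=Ro.from_euler('xyz',o["ee_rot"]).as_matrix(); T=np.array(o["tool_pos"])
Rp=np.c_[R0[:,1],R0[:,0],-R0[:,2]]; org=T-.086*Rp[:,2]; e=Ro.from_matrix(Rp).as_euler('ZYX')
print("pred org in bay(mouth) frame",(org-BM)@BF)
for n in("w4","s4"):
    s=load(n); w=cloud(s).reshape(-1,3); q=(w-org)@Rp; g=s["img"].reshape(-1,3).max(1); b=(w-BM)@BF
    k=(abs(q[:,0])<.018)&(abs(q[:,1])<.045)&(q[:,2]>-.005)&(q[:,2]<.075)&(g<75)&(b[:,2]>.008); P=w[k]
    r=fitbox(P,np.r_[org,e]); M=Ro.from_euler('ZYX',r.x[3:]).as_matrix()
    print(n,k.sum(),"org in mouth frame",(r.x[:3]-BM)@BF,"rot vs bay",np.degrees(Ro.from_matrix(BF.T@M).as_rotvec()),r.cost*1e6)
    h=(b[:,2]<-.02)&(b[:,2]>-.08)&(abs(b[:,0])<.025)&(abs(b[:,1])<.05)
    Q=b[(g<75)&(abs(b[:,2])<.006)&(abs(b[:,0])<.04)&(abs(b[:,1])<.07)]
    print(" collar pct x,y",np.percentile(Q[:,:2],[1,99],axis=0).tolist(),"inslot",h.sum(),np.percentile(b[h],[2,98],axis=0).tolist() if h.sum() else "")
E
```

```text
pred org in bay(mouth) frame [ 0.0015 -0.0051  0.0151]
w4 480 org in mouth frame [-0.0002 -0.0065  0.0176] rot vs bay [ 0.0902 -0.0884 -0.4504] 8.172580999802717
 collar pct x,y [[-0.02773529922238918, -0.03407004920608235], [0.02264696104159581, 0.050658968231808967]] inslot 336 [[-0.013888197567525205, 0.013055462119047215, -0.07572196424965129], [0.010166871679791228, 0.031322271641020506, -0.022599924797822208]]
s4 514 org in mouth frame [ 0.0013 -0.0039  0.0148] rot vs bay [ 0.0414 -0.2224  0.096 ] 377.483914126587
 collar pct x,y [[-0.026381986714415724, -0.0508262078818339], [0.026390566030874935, 0.04759095379621513]] inslot 2 [[-0.013811080483224629, -0.0037086462196984863, -0.020314333424294194], [-0.012832917479655514, 0.005797040922758346, -0.020313043673406472]]
```

```bash
sed -i 's/OFF=np.array.*/OFF=np.array([-.0003,0,0])/' mv.py; python3 - <<'E'
from mv import *
bayto(.008)
E
```

```text
t 7.45 pos [0.6048 0.2562 0.2377] target [0.6089 0.261  0.23  ] | cmd [ 0.0052 -0.0014  0.0083] [ 0.0047 -0.0012 -0.0045]
[ 0.689  -0.4819 -2.6956] [ 0.4829 -0.0409  1.5642 -0.3591  1.1123  0.6589]
```

carry_out(commands=[[0.002,-0.001,0.001,0.003,-0.001,-0.004],[0.004,-0.0015,0.002,0.003,-0.001,-0.004],[0.005,-0.0015,0.003,0.003,-0.001,-0.004],[0.005,-0.0015,0.004,0.003,-0.001,-0.004],[0.005,-0.0015,0.004,0.003,-0.001,-0.004]])

```text
time: 7.95
tool_pos: [0.6062, 0.2625, 0.2334]
ee_rot: [2.531, 0.001, 1.477]
wrist_force: [0.3, 0.1, -2.8]
width: 0.0196
finger_force: 30.0
```

carry_out(commands=[[0,0,0,0,0,0],[0,0,0,0,0,0],[0,0,0,0,0,0],[0,0,0,0,0,0],[0,0,0,0,0,0]])

```text
time: 8.45
tool_pos: [0.6063, 0.2623, 0.2334]
ee_rot: [2.531, 0.001, 1.476]
wrist_force: [-0.2, -0.3, -3.1]
width: 0.0199
finger_force: 30.0
```

```bash
cat > chk.py <<'E'
from mv import *
bayto(.0); S={n:snapshot(n) for n in("wrist","scene","top")}
o=get_obs(); R0=Ro.from_euler('xyz',o["ee_rot"]).as_matrix(); T=np.array(o["tool_pos"])
Rp=np.c_[R0[:,1],R0[:,0],-R0[:,2]]; org=T-.086*Rp[:,2]; e=Ro.from_matrix(Rp).as_euler('ZYX')
print("pred org in mouth frame",(org-BM)@BF)
for n,s in S.items():
    w=cloud(s).reshape(-1,3); q=(w-org)@Rp; g=s["img"].reshape(-1,3).max(1); b=(w-BM)@BF
    k=(abs(q[:,0])<.018)&(abs(q[:,1])<.045)&(q[:,2]<.075)&(g<75)&(b[:,2]>.007); P=w[k]
    r=fitbox(P,np.r_[org,e]); M=Ro.from_euler('ZYX',r.x[3:]).as_matrix()
    print(n,k.sum(),"org",(r.x[:3]-BM)@BF,"rot",np.degrees(Ro.from_matrix(BF.T@M).as_rotvec()),r.cost*1e6,"pack y ext",np.percentile(b[k][:,1],[1,99]))
    h=(b[:,2]<-.02)&(b[:,2]>-.08)&(abs(b[:,0])<.025)&(abs(b[:,1])<.05)
    Q=b[(g<75)&(abs(b[:,2])<.006)&(abs(b[:,0])<.04)&(abs(b[:,1])<.07)]
    print(" collar",np.percentile(Q[:,:2],[1,99],axis=0).ravel(),"inslot",h.sum(),np.percentile(b[h],[1,99],axis=0).ravel() if h.sum() else "")
E
python3 chk.py
```

```text
t 8.45 pos [0.6063 0.2623 0.2334] target [0.6135 0.2606 0.2235] | cmd [-0.001   0.0003  0.0123] [ 0.0019 -0.0015  0.0006]
[-0.1673 -0.3052 -3.1015] [ 0.4913 -0.0279  1.559  -0.3626  1.11    0.6648]
pred org in mouth frame [-0.0005  0.0011  0.0111]
wrist 466 org [-0.0004  0.0011  0.0136] rot [ 0.2764 -0.203   0.2863] 7.206592586991676 pack y ext [0.0346 0.0362]
 collar [-0.0278 -0.026   0.0227  0.0505] inslot 137 [-0.0139  0.0184 -0.0759  0.0102  0.0314 -0.0381]
scene 496 org [0.0003 0.0033 0.0131] rot [0.4406 0.0168 0.0585] 343.67946866720615 pack y ext [-0.0341  0.0355]
 collar [-0.0258 -0.0506  0.0269  0.0467] inslot 5 [-0.0162 -0.0028 -0.0221 -0.0128  0.0409 -0.0202]
top 174 org [0.0004 0.005  0.0101] rot [ 0.277   0.288  -0.9502] 167.18073648472392 pack y ext [-0.031   0.0365]
 collar [-0.0239 -0.0479  0.0249  0.0533] inslot 61 [-0.0167 -0.0299 -0.0571 -0.0009  0.0424 -0.0224]
```

```bash
python3 - <<'E'
from mv import *
for n in("wrist3","w4","top0","scene0"):
    w=cloud(load(n)).reshape(-1,3); b=(w-BM)@BF
    print(n)
    for z in np.arange(-.08,.004,.008):
        k=(abs(b[:,2]-z)<.004)&(abs(b[:,0])<.03)&(abs(b[:,1])<.055)
        if z>-.01: k&=(abs(b[:,0]+.001)<.009)
        if k.sum()>5: print("  z %.3f n %d x %s y %s"%(z,k.sum(),np.percentile(b[k,0],[2,98]).round(4),np.percentile(b[k,1],[2,50,98]).round(4)))
E
```

```text
wrist3
  z -0.072 n 459 x [-0.0124  0.0099] y [-0.0077  0.0131  0.0333]
  z -0.064 n 29 x [-0.0135 -0.0134] y [-0.0055  0.0139  0.033 ]
  z -0.032 n 39 x [-0.0137  0.0104] y [-0.0031  0.0212  0.0347]
  z -0.024 n 8 x [0.0103 0.0104] y [0.0147 0.0189 0.0229]
  z -0.016 n 6 x [0.0103 0.0103] y [0.0078 0.0106 0.0135]
  z -0.008 n 43 x [-0.0089  0.0072] y [0.0495 0.0528 0.0541]
  z -0.000 n 161 x [-0.0099  0.0071] y [0.0385 0.0447 0.0506]
w4
  z -0.072 n 278 x [-0.0137  0.0101] y [0.0151 0.0221 0.0289]
  z -0.064 n 12 x [-0.0138 -0.0137] y [0.01   0.0159 0.0227]
  z -0.040 n 31 x [-0.0139  0.0102] y [0.0107 0.0224 0.0318]
  z -0.024 n 8 x [-0.0139 -0.0139] y [0.0274 0.0316 0.0347]
  z -0.016 n 21 x [-0.014   0.0005] y [0.01   0.019  0.0327]
  z -0.008 n 86 x [-0.0094  0.0074] y [0.0377 0.0528 0.0546]
  z -0.000 n 312 x [-0.0092  0.0078] y [0.0378 0.0454 0.0514]
top0
  z -0.056 n 12 x [-0.0157  0.0204] y [-0.0275  0.003   0.0326]
  z -0.048 n 25 x [-0.0154  0.0101] y [-0.0248  0.0071  0.0403]
  z -0.040 n 26 x [-0.0154  0.0119] y [-0.0249  0.0066  0.042 ]
  z -0.032 n 22 x [-0.0173  0.0126] y [-0.0406  0.0121  0.0409]
  z -0.024 n 27 x [-0.0163 -0.0054] y [-0.0288  0.0062  0.0417]
  z -0.016 n 66 x [-0.0272  0.0296] y [-0.0548 -0.014   0.0449]
  z -0.008 n 17 x [-0.0098  0.0057] y [-0.0519 -0.0372  0.047 ]
  z -0.000 n 31 x [-0.0088  0.0069] y [-0.0477  0.041   0.0536]
scene0
  z -0.024 n 8 x [-0.0156  0.0299] y [-0.0413  0.0056  0.0359]
  z -0.016 n 37 x [-0.0157  0.0294] y [-0.0451  0.0097  0.0403]
  z -0.008 n 19 x [-0.0082  0.0072] y [-0.0543 -0.0486  0.041 ]
  z -0.000 n 39 x [-0.0091  0.0072] y [-0.0513  0.0399  0.0511]
```

carry_out(commands=[[-0.001,-0.0013,0.004,0.001,-0.001,0],[-0.001,-0.0013,0.008,0.001,-0.001,0],[-0.001,-0.0013,0.012,0.001,-0.001,0],[-0.001,-0.0013,0.016,0.001,-0.001,0],[-0.001,-0.0013,0.02,0.001,-0.001,0]])

```text
time: 9.1
tool_pos: [0.6167, 0.2602, 0.2157]
ee_rot: [2.532, 0.002, 1.476]
wrist_force: [0.7, -0.5, -3.7]
width: 0.0202
finger_force: 30.0
```

carry_out(commands=[[0,0,0.003,0,0,0],[0,0,0.006,0,0,0],[0,0,0.009,0,0,0],[0,0,0.012,0,0,0],[0,0,0.012,0,0,0]])

```text
time: 9.6
tool_pos: [0.6233, 0.2594, 0.2058]
ee_rot: [2.533, 0.002, 1.475]
wrist_force: [-0.0, -0.1, -2.8]
width: 0.02
finger_force: 30.0
```

```bash
python3 chk.py; python3 -c "
from mv import *
print(get_obs()['wrist_torque'])"
```

```text
t 9.6 pos [0.6233 0.2594 0.2058] target [0.6135 0.2606 0.2235] | cmd [ 0.0002  0.002  -0.0202] [0.0001 0.     0.0008]
[-0.0118 -0.0733 -2.7868] [ 0.4708  0.0134  1.5724 -0.3626  1.0539  0.6649]
pred org in mouth frame [-0.0016  0.0001 -0.0208]
wrist 358 org [-0.0028 -0.0001 -0.0322] rot [0.154  0.6813 0.0348] 6.544424163426646 pack y ext [0.0333 0.035 ]
 collar [-0.0278 -0.0161  0.0228  0.0508] inslot 46 [-0.014   0.0242 -0.0745  0.0102  0.034  -0.0213]
scene 308 org [-0.0012  0.0021  0.0076] rot [ 0.1595 -0.6189  0.1124] 210.45818786537535 pack y ext [-0.0347  0.0341]
 collar [-0.0243 -0.051   0.0263  0.0469] inslot 0 
top 83 org [-0.0012  0.0033 -0.0658] rot [-0.4217  0.5792 -1.0232] 75.96178794146778 pack y ext [-0.0321  0.0326]
 collar [-0.0254 -0.0479  0.0251  0.054 ] inslot 3 [-0.0166 -0.0303 -0.0302  0.0011  0.0404 -0.0229]
[-0.0143  0.6371  0.0313]
```

carry_out(commands=[[0,0,0.006,0,0,0],[0,0,0.012,0,0,0],[0,0,0.018,0,0,0],[0,0,0.024,0,0,0],[0,0,0.03,0,0,0]])

```text
time: 10.25
tool_pos: [0.6407, 0.2578, 0.181]
ee_rot: [2.532, 0.002, 1.475]
wrist_force: [-0.1, -0.1, -2.5]
width: 0.0195
finger_force: 30.0
```

carry_out(commands=[[0,0,0.003,0,0,0],[0,0,0.006,0,0,0],[0,0,0.009,0,0,0],[0,0,0.012,0,0,0],[0,0,0.014,0,0,0]])

```text
time: 10.75
tool_pos: [0.6486, 0.2572, 0.1703]
ee_rot: [2.532, 0.002, 1.476]
wrist_force: [0.5, 0.5, -2.3]
width: 0.0193
finger_force: 30.0
```

```bash
python3 -c "
from mv import *
bayto(-.075); print(get_obs()['wrist_torque'])"
```

```text
t 10.75 pos [0.6486 0.2572 0.1703] target [0.6562 0.2564 0.162 ] | cmd [-0.0001  0.0015  0.0112] [ 0.001  -0.0006  0.0007]
[ 0.4995  0.4983 -2.3485] [ 0.4451  0.0771  1.5783 -0.3644  0.9787  0.6659]
[-0.025   0.6988 -0.01  ]
```

Still free, about 11 mm to go. I'll creep in and watch the force.

carry_out(commands=[[0,0,0.002,0,0,0],[0,0,0.004,0,0,0],[0,0,0.006,0,0,0],[0,0,0.007,0,0,0],[0,0,0.008,0,0,0]])

```text
time: 11.25
tool_pos: [0.6531, 0.2567, 0.1637]
ee_rot: [2.532, 0.002, 1.476]
wrist_force: [0.2, 0.5, -3.5]
width: 0.0199
finger_force: 30.0
```

carry_out(commands=[[0,0,0.0005,0,0,0],[0,0,0.001,0,0,0],[0,0,0.0015,0,0,0],[0,0,0.002,0,0,0],[0,0,0.002,0,0,0]])

```text
time: 11.75
tool_pos: [0.6539, 0.2568, 0.1629]
ee_rot: [2.532, 0.001, 1.476]
wrist_force: [-4.7, -0.1, 1.2]
width: 0.0201
finger_force: 30.0
```

carry_out(commands=[[0,0,0.0004,0,0,0],[0,0,0.0008,0,0,0],[0,0,0.0012,0,0,0],[0,0,0.0015,0,0,0],[0,0,0.0015,0,0,0]])

```text
time: 12.25
tool_pos: [0.654, 0.2568, 0.1629]
ee_rot: [2.532, 0.001, 1.475]
wrist_force: [-11.6, -0.3, 6.8]
width: 0.0196
finger_force: 30.0
```

```bash
python3 -c "
from mv import *
bayto(-.075); print(get_obs()['wrist_torque'])
s=snapshot('wrist');c=snapshot('scene');np.savez('s5.npz',**c)
im=np.hstack([cv2.resize(s['img'][100:300,190:360],(425,500),interpolation=3),cv2.resize(c['img'][90:190,315:390],(375,500),interpolation=3)])
cv2.imwrite('pics/w5.png',im[:,:,::-1])
for n,q in(('w',s),('s',c)):
    w=cloud(q).reshape(-1,3); b=(w-BM)@BF; g=q['img'].reshape(-1,3).max(1)
    k=(abs(b[:,0])<.02)&(abs(b[:,1])<.045)&(b[:,2]>.03)&(b[:,2]<.065)&(g<75); print(n,k.sum(),np.percentile(b[k,2],[50,90,97]))
"
```

```text
t 12.25 pos [0.654  0.2568 0.1629] target [0.6562 0.2564 0.162 ] | cmd [-0.0003  0.0013  0.002 ] [ 0.0006 -0.0007  0.0001]
[-11.6328  -0.3211   6.814 ] [ 0.4399  0.0917  1.5775 -0.3645  0.9641  0.6663]
[-0.3119  1.8564 -0.3192]
w 4824 [0.0508 0.0517 0.0569]
s 137 [0.0459 0.0528 0.0602]
```

View pics/w5.png

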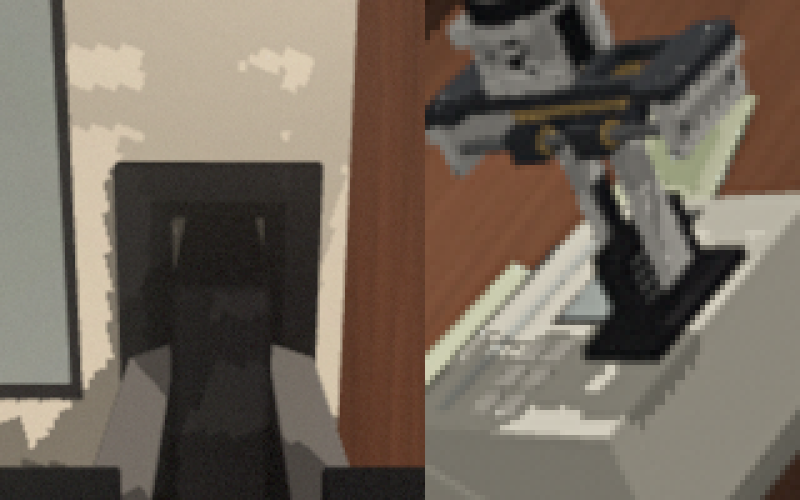

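The pack is in the bay: its ribbed end stands about 51 mm above the mouth (50 nominal), and the stop is hard. I'll relax the push, then release.

carry_out(commands=[[0,0,-0.0008,0,0,0],[0,0,-0.0015,0,0,0],[0,0,-0.0015,0,0,0],[0,0,-0.0015,0,0,0],[0,0,-0.0015,0,0,0]])

```text
time: 12.85
tool_pos: [0.6539, 0.2568, 0.1629]
ee_rot: [2.532, 0.001, 1.476]
wrist_force: [-6.1, 0.6, 2.9]
width: 0.0197
finger_force: 30.0
```

carry_out(commands=[[0,0,0,0,0,0],[0,0,0,0,0,0],[0,0,0,0,0,0],[0,0,0,0,0,0],[0,0,0,0,0,0]], jaw=0.6)

```text
time: 13.35
tool_pos: [0.6545, 0.2566, 0.1624]
ee_rot: [2.531, 0.001, 1.476]
wrist_force: [-0.0, -0.1, -0.2]
width: 0.055
finger_force: 0.0
```

carry_out(commands=[[0,0,0,0,0,0],[0,0,-0.01,0,0,0],[0,0,-0.03,0,0,0],[0,0,-0.06,0,0,0],[0,0,-0.1,0,0,0]])

```text
time: 13.85
tool_pos: [0.5959, 0.2616, 0.2432]
ee_rot: [2.535, 0.003, 1.475]
wrist_force: [0.5, -0.1, 0.5]
width: 0.0565
finger_force: 0.0
```

```bash
python3 -c "
from mv import *
o=get_obs();print(o['time'],o['tool_pos'],o['width'],o['wrist_force'])
s=snapshot('wrist');c=snapshot('scene')
im=np.hstack([cv2.resize(s['img'][80:320,150:400],(500,480)),cv2.resize(c['img'][90:186,315:375],(300,480),interpolation=3)])
cv2.imwrite('pics/w6.png',im[:,:,::-1])
for n,q in(('w',s),('s',c)):
    w=cloud(q).reshape(-1,3); b=(w-BM)@BF; g=q['img'].reshape(-1,3).max(1)
    k=(abs(b[:,0])<.025)&(abs(b[:,1])<.045)&(b[:,2]>.015)&(b[:,2]<.065)&(g<75); P=w[k]; print(n,k.sum(),np.percentile(b[k,2],[50,90,97]))
    r=fitbox(P,np.r_[BM-.075*BF[:,2],Ro.from_matrix(BF).as_euler('ZYX')]); M=Ro.from_euler('ZYX',r.x[3:]).as_matrix()
    print((r.x[:3]-BM)@BF,np.degrees(Ro.from_matrix(BF.T@M).as_rotvec()),r.cost*1e6)
"
```

```text
13.85 [0.5959 0.2616 0.2432] 0.05650417579427799 [ 0.4924 -0.0587  0.5459]
w 2089 [0.0509 0.0519 0.0523]
[-0.0013 -0.     -0.0738] [-0.0092 -2.3036  0.089 ] 393.78117674507087
s 264 [0.0376 0.0516 0.0522]
[-0.0026  0.0011 -0.0736] [-0.6134 -1.0621 -0.1416] 199.43537514287024
```

View pics/w6.png

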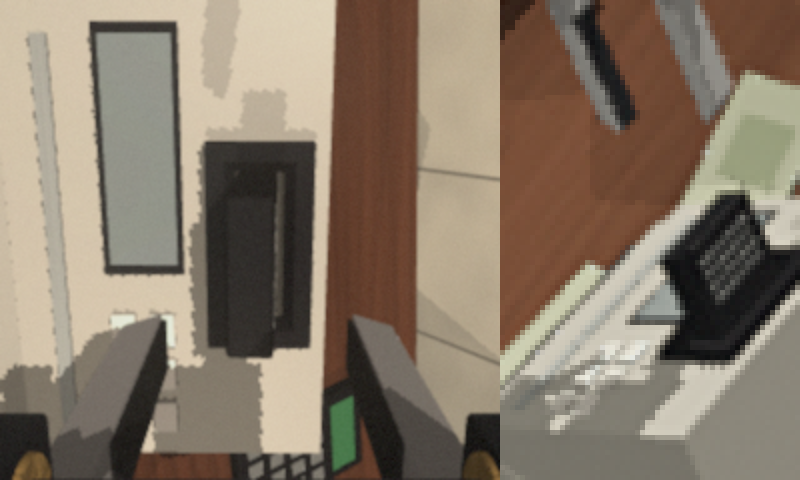

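The pack is seated and tilted about 2° within its clearance, with the fingers clear of it. I'm handing it in.

```bash
python3 -c "
from bench import *
print(close_job())"
```

```text
the job is handed in; nothing more can be done
None
```

The battery pack is fully home in the counter's bay, ribbed end outwards (its lower end measured about 1 mm from the floor, tilted about 2°). I let go with the gripper clear and handed the job in at about 14 s; no verdict was returned.

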